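Sweep counted pieces into the push-to-open tray drawer

TASK

Two plywood counting trays stand on the bench, and two small wooden game pieces lie counted out on one of them: put them away in the drawer under that tray. Press the drawer front until its push catch lets go and it springs ajar, draw it out to its stop with a fingertip, sweep both pieces over the tray's open front edge into it, and push it shut until the catch holds. Only push the pieces, never grip or pick them up; keep the other tray's drawer shut, and leave the pencil on that tray, the pen and the tape dispenser where they lie.

Things in the scene. Friction and masses are not known exactly. Their poses are not given: they have to be found in the camera images.
- tray_edge (a point): Middle of the open front edge of the tray with the pieces, on its upper surface, 62 mm above the bench. Axes: x from the tray's front to its back, y to its left, z up. The tray is a fixed plywood box 123 mm deep (x), 130 wide (y). Its top is flat, with a rim 6 mm thick, 10 high on the left, right and back, none in front; the top board is 10 mm thick, the drawer lies under it.
- tray_face (a point): Point on the outer face of that tray's drawer front, mid-width, 30 mm above the bench, moving with the drawer; axes as tray_edge. The front is a plywood panel with no handle (its blank card frame is flat), 128 mm wide, 10 thick, 6 to 60 mm above the bench. Latched, its face is 17 mm before tray_edge, its back 7 mm. Ajar, the gap from its back to the edge is 55 mm: room for a fingertip from above.
- tray_inside (a point): Centre of that drawer's inner floor, 21 mm above the bench, 65.5 mm behind tray_face, moving with the drawer; axes as tray_edge. The drawer is open-topped, inside 111 mm long and 98 wide; its sides and back reach 46 mm above the bench. A spring drives it out by about 50 mm when the catch lets go; from there it slides with about 1 N and stays where left, up to its stop at 75 mm.
- tray_drawer (a joint): How far that drawer is out (m): 0 to 0.002 latched; about 0.05 ajar; 0.075 outer stop; -0.0065 inner hard stop. Push-push catch: to release, press the front in to the hard stop (6 N moves it, 12 to 18 N felt at the stop), then draw back. To latch, push it in to the hard stop and draw back: it settles at 0 to 0.002. Short of 5 mm past 0 it springs ajar again; a second press releases it.
- piece_a: Small blue painted wooden game piece, a wedge-like block 22 x 22 mm and 13 mm high, about 12 g, loose on the tray's upper surface; origin at the centre of its underside.
- piece_b: Second piece, the same as piece_a, on the same tray.
- spare_tray_drawer (a joint): The same reading for the drawer of the other tray, which looks the same but carries a pencil instead of the pieces; to be left latched.
- spare_tray_edge (a point): As tray_edge, on the other tray.
- pencil: Pencil, 112 mm long (its y axis), 7 mm thick, loose on the other tray; origin at mid-length on its underside.
- pen: Pen, 145 mm long (its y axis), 11 mm wide, loose on the bench; origin at mid-length on its underside.
- tape_dispenser: Weighted dark grey desk tape dispenser, 52 x 177 (its y axis) x 98 mm, loose on the bench; origin at the centre of its underside.

How it is judged:
On the way, in this order (a step that is already met when the one before it is completed fails the run):
1. the drawer under the pieces has been pressed and has sprung ajar (value of joint tray_drawer above 0.04 m), for 0.2 s.
2. the drawer is drawn out to its stop (value of joint tray_drawer above 0.067 m), for 0.2 s.
3. both pieces lie in the drawer (x of piece_a in the frame of tray_inside between -0.056 and 0.056 m and y of piece_a in the frame of tray_inside between -0.049 and 0.049 m and z of piece_a in the frame of tray_inside between -0.006 and 0.03 m and x of piece_b in the frame of tray_inside between -0.056 and 0.056 m and y of piece_b in the frame of tray_inside between -0.049 and 0.049 m and z of piece_b in the frame of tray_inside between -0.006 and 0.03 m), for 0.2 s.
At the end, for the whole second after the job is handed in: The drawer under the tray is shut and held by its catch (within 4 mm of its latched place, at rest) with both pieces inside it, on its floor; the other tray's drawer is still shut (all of step 3 and value of joint tray_drawer between -0.003 and 0.004 m and velocity of joint tray_drawer below 0.01 m/s and value of joint spare_tray_drawer below 0.004 m); the robot touches nothing.
It fails at once if a piece is lifted (more than 23 mm above the tray) (height (world z) of any of piece_a, piece_b above 0.085 m).
It fails at once if a piece is gripped or pressed hard (over 15 N) (contact force between the fingers and piece_a above 15 N or contact force between the fingers and piece_b above 15 N).
It fails at once if the other tray's drawer is opened (value of joint spare_tray_drawer above 0.01 m).
It fails at once if the pencil, the pen or the tape dispenser is displaced by more than 30 mm (distance of any of pencil, pen, tape_dispenser from where it was at the start of the episode above 0.03 m).
It also fails if it takes over 66 s, if anything falls off the work surface, if the arm or the gripper's body presses on something with over 40 N, if the wrist force passes 120 N, or if a joint passes its speed limit or range.

ROBOT

A 6-joint arm with a two-finger parallel gripper is mounted at the origin on a cart in front of the work surface, level with it; the furniture and walls round the work are solid. World frame = base frame: x ahead of the robot, y to its left, z up, the work surface at z = 0. Lengths are in m, angles in rad, forces in N, time in s.
With the tool pointing down it reaches from about 0.3 to 0.95 m from the base axis. Payload 3.1 kg.
Tool frame: the origin (TCP) lies at the very end of the fingers, on their centre line; the grasp point (between the pads) lies grasp_offset behind it (grasp_offset is the distance from the TCP to the grasp point, in m); z points along the fingers, y is the direction in which the jaws open and shut (so a half turn about z gives the same grasp; the last joint's range is limited). The gripper opens to 85 mm and grips with 20 to 120 N. Pads are 22 mm wide; open, the fingers measure 114 mm over their backs; the gripper's body (76 mm by 85 mm) begins 54 mm behind the grasp point. The pads swing forward as they close: fully open they stand 13 mm farther back than shut.
Start: joints at [1.155, 0.308, 1.634, -0, 1.2, -0.07], TCP at [0.212, 0.588, 0.198] pointing down, gripper open.
Joint ranges: [-3.06, 3.06], [-0.79, 1.96], [0.05, 2.63], [-1.19, 4.34], [0.05, 2.64], [-2.94, 2.94]. Speed limits (rad/s): [2.79, 2.79, 3.14, 3.14, 3.14, 3.14].

INTERFACE

Orientations are given as a unit quaternion [w, x, y, z].
In Python, from station import get_state, get_image, calibration, close_job, grasp_offset gives the robot as it stands.
- The arm moves only by the tool drive_tool, never from a script. Its argument "steps" is a list of rows, each a list of 3 entries, a list of its own where there are three numbers: the shift along the tool's x, y, z in m, then the turn, a rotation vector about the tool's x, y, z in degrees, then the opening, from 0 (shut) to 1 (fully open). A call has 1 to 12 rows; each row is the pose to reach, as a shift and turn from the pose commanded when the call began, along the tool's axes at that moment; what a row does not reach only later rows make up. A row lasts 1/10 s, in which the tool goes at most 50 mm and 8.59 degrees, less where a joint would pass 70% of its speed; a pose out of reach is approached as far as the arm can. A call with a gripper value outside its range is refused whole. The fingers move at their own pace and stop on an object; "squeeze" is the grip in N (left out, the last holds). Time passes only in rows, so rows that repeat a pose let the fingers close. It gives the time, the measured TCP pose, the force and the opening at its end, in the units of the state.
- get_state(): the state, without advancing time (a new reading comes with each control period).
- get_image(name): name is "scene" or "top" or "wrist"; returns (picture, depth): 384x512x3 uint8, red, green, blue; 384x512 float32, m along the optical axis (not along the pixel's ray), 0 where there is no reading.
- calibration(name): a dict with "fovy" (degrees; the focal length in pixels is half the picture's height over the tangent of half this angle, whatever the lens; pixels are square), "cx", "cy" (the principal point, pixels), "R" (3x3) and "t" (3): a world point X has camera coordinates R X + t; the wrist camera has in their place "hand_eye" (4x4, takes a point from camera to tool coordinates, whose origin is the TCP and whose axes are the flange's). Camera axes: x right, y down, z forward; pixel columns grow to the right and rows downward; lengths in m; the calibration is good to about 2 mm. A picture is of the moment at which its call begins: read the wrist's pose just before it. calibration takes no time and is no camera call.
- close_job(): hands the job in, once; it reports no verdict.
The state is a dict: "time_s": time; "joint_positions": joint angles; "qvel": joint speeds; "joint_torque": joint torques, N m; "position": TCP position; "tool_rot": TCP orientation; "ft_force": force on the tool from outside, world axes, zero at the start; "moment": the same for the moment, N m; "grip_width": opening from 0.0 (shut) to 1.0 (fully open).
Only numpy, scipy, OpenCV 4.12 (cv2) and the standard library are available. Lean on these libraries where they do the work, as an engineer would, in place of code of your own. Each camera call takes 0.05 s, during which the arm holds its last target.

## Working session

There is one attempt and no reset: what is moved stays moved. The work goes in short steps, Python scripts to look and compute and a tool call to move; the robot and the scene stay as the last step left them, time stands still between calls to the robot, and variables do not carry over. Pictures are saved under pics/ and viewed, and the job is handed in when it is done.

Besides the shell and the picture viewer there is one more tool, called after "Emit:" as name([rows], argument=value, ...), one row to a line, values as JSON. drive_tool: Moves the arm, as the interface text tells. Its arguments: {"type":"object","properties":{"steps":{"type":"array"},"squeeze":{"type":"number"}},"required":["steps"]}

```bash
ls; mkdir -p pics
python3 - <<'E'
from station import *
import cv2
s=get_state(); print(s, grasp_offset if not callable(grasp_offset) else grasp_offset())
for n in("scene","top","wrist"):
    im,d=get_image(n); cv2.imwrite(f"pics/{n}0.png",im[:,:,::-1]); print(n,calibration(n), d.min(),d.max())
E
```

```text
pics
{'time_s': 0.0, 'joint_positions': array([ 1.15528964e+00,  3.09009938e-01,  1.63519792e+00,  8.62115823e-06,
        1.19971274e+00, -6.96944056e-02]), 'qvel': array([-3.16467511e-04,  8.40977350e-05, -1.59315347e-03, -3.83508337e-04,
        1.60191991e-03, -7.79844209e-04]), 'joint_torque': array([-2.73973610e-04, -4.15248728e+01, -2.76667017e+01, -1.95666604e-05,
        1.03004545e-02,  1.63867520e-05]), 'position': array([0.21150275, 0.58715995, 0.19683869]), 'tool_rot': array([-2.83515881e-04,  1.72047305e-01,  9.85088001e-01, -1.12892082e-03]), 'ft_force': array([0.89338101, 0.65820499, 0.11058205]), 'moment': array([0.00698904, 0.04458367, 0.03321538]), 'grip_width': 0.9956531561000143} 0.0187
scene {'fovy': 54.29730394153145, 'cx': 260.1827787525411, 'cy': 198.54960661149346, 'R': array([[-0.55591284, -0.83120707, -0.00746476],
       [-0.48117786,  0.3291094 , -0.81249915],
       [ 0.67781176, -0.44808683, -0.58291458]]), 't': array([0.28446111, 0.30794532, 0.54814225])} 0.0 3.1562214
top {'fovy': 56.77266522199019, 'cx': 258.92195404579365, 'cy': 186.00002943486024, 'R': array([[ 0.02017642, -0.99965321, -0.01692271],
       [-0.9886712 , -0.01743103, -0.14908189],
       [ 0.14873521,  0.01973894, -0.98868004]]), 't': array([0.01461205, 0.53381043, 0.83159706])} 0.0 1.6229583
wrist {'fovy': 69.18803951893359, 'cx': 252.70078522923797, 'cy': 192.49386067269901, 'hand_eye': array([[-4.59458187e-04, -9.61644416e-01, -2.74298752e-01,
         7.05638423e-02],
       [ 9.99999625e-01, -2.40502657e-04, -8.31866628e-04,
         3.29085117e-04],
       [ 7.33990319e-04, -2.74299031e-01,  9.61644166e-01,
        -1.75311611e-01],
       [ 0.00000000e+00,  0.00000000e+00,  0.00000000e+00,
         1.00000000e+00]])} 0.0 1.3213148
```

View pics/scene0.png

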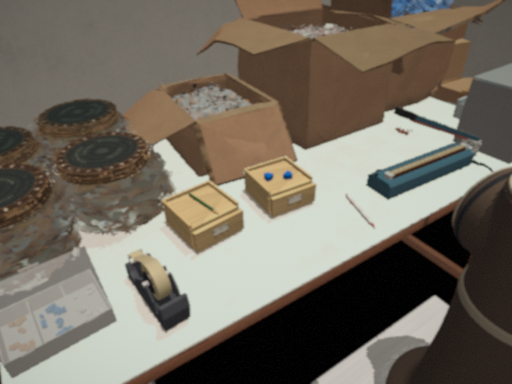

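View pics/top0.png

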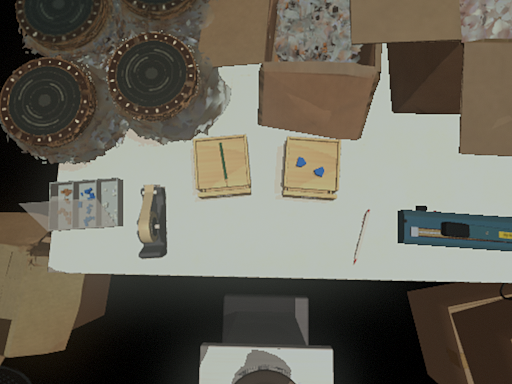

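View pics/wrist0.png

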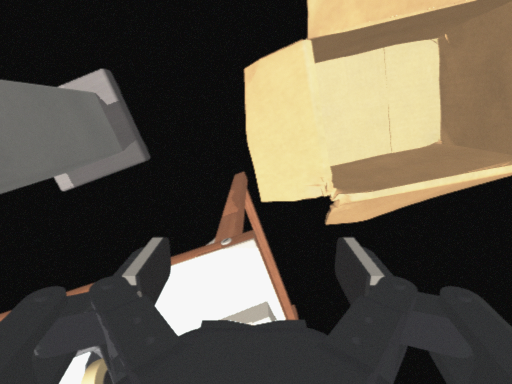

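```bash
cat > h.py <<'E'
import numpy as np, cv2
from station import *
from scipy.spatial.transform import Rotation as Ro
def cam(n,state=None):
    c=calibration(n); f=192/np.tan(np.radians(c['fovy']/2))
    if n=='wrist':
        s=state; q=s['tool_rot']; T=np.eye(4); T[:3,:3]=Ro.from_quat([q[1],q[2],q[3],q[0]]).as_matrix(); T[:3,3]=s['position']
        M=T@c['hand_eye']; R=M[:3,:3].T; t=-R@M[:3,3]
    else: R,t=np.array(c['R']),np.array(c['t'])
    return f,c['cx'],c['cy'],R,t
def ray(C,uv):
    f,cx,cy,R,t=C; o=-R.T@t; d=R.T@np.array([(uv[0]-cx)/f,(uv[1]-cy)/f,1.]); return o,d
def plane(C,uv,z):
    o,d=ray(C,uv); return o+d*(z-o[2])/d[2]
def proj(C,X):
    f,cx,cy,R,t=C; p=R@np.array(X)+t; return np.array([cx+f*p[0]/p[2],cy+f*p[1]/p[2]])
def tri(rays):
    A=np.zeros((3,3));b=np.zeros(3)
    for o,d in rays:
        d=d/np.linalg.norm(d);P=np.eye(3)-np.outer(d,d);A+=P;b+=P@o
    X=np.linalg.solve(A,b)
    res=[np.linalg.norm((np.eye(3)-np.outer(d,d)/(d@d))@(X-o)) for o,d in rays]
    return X,res
def blue(im,box):
    h=cv2.cvtColor(im,cv2.COLOR_RGB2HSV); m=((h[...,0]>98)&(h[...,0]<130)&(h[...,1]>120)).astype(np.uint8)
    x0,y0,x1,y1=box; k=np.zeros_like(m);k[y0:y1,x0:x1]=m[y0:y1,x0:x1]
    n,l,st,ce=cv2.connectedComponentsWithStats(k)
    return [(ce[i],st[i,4]) for i in range(1,n) if st[i,4]>15],k
E
python3 - <<'E'
from h import *
for n,b,cr in(("top",(280,135,345,200),(180,120,380,270)),("scene",(230,150,320,215),(130,140,390,340))):
    im,d=get_image(n);C=cam(n)
    x0,y0,x1,y1=cr
    cv2.imwrite(f"pics/{n}1.png",cv2.resize(im[y0:y1,x0:x1,::-1],None,fx=3,fy=3,interpolation=cv2.INTER_CUBIC)) if n=="scene" else cv2.imwrite(f"pics/{n}1.png",cv2.resize(im[y0:y1,x0:x1,::-1],None,fx=4,fy=4,interpolation=cv2.INTER_CUBIC))
    for ce,a in blue(im,b)[0]: print(n,ce,a,plane(C,ce,.07), d[int(ce[1]),int(ce[0])])
E
```

```text
top [300.55172414 161.87931034] 58 [ 0.58894391 -0.07413539  0.07      ] 0.84290105
top [319.01694915 171.37288136] 59 [ 0.56661049 -0.11799146  0.07      ] 0.8425935
scene [268.05555556 176.02777778] 36 [ 0.58775012 -0.07525528  0.07      ] 0.93017614
scene [287.30555556 174.69444444] 36 [ 0.56547229 -0.1188504   0.07      ] 0.93574387
```

View pics/top1.png

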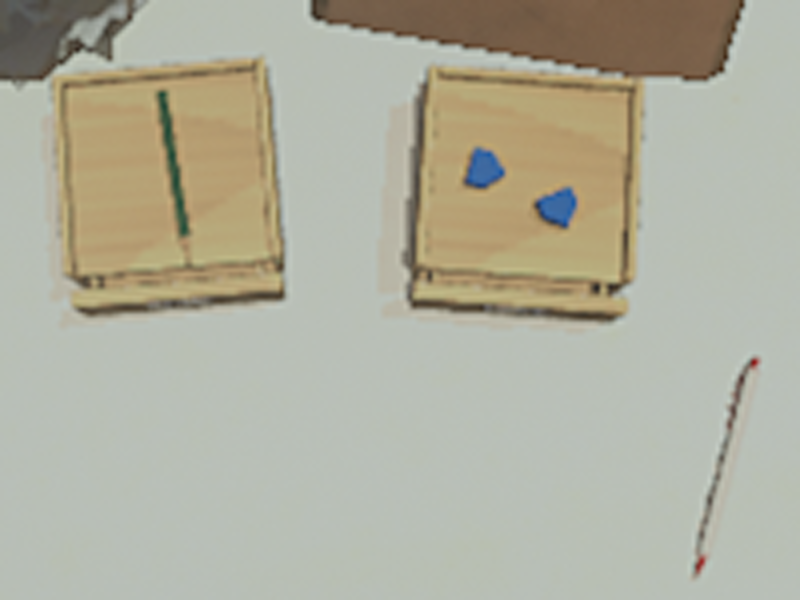

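View pics/scene1.png

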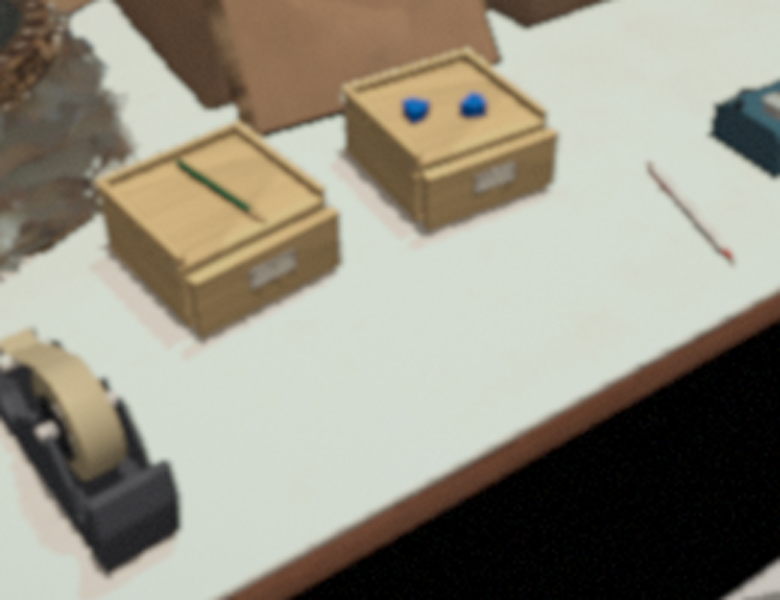

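Run:
```python
from h import *
C=cam("top");S=cam("scene")
P={k:plane(C,(180+u/4-.375,120+v/4-.375),z) for k,u,v,z in[("BL",430,66,.072),("BR",643,80,.072),("FR",632,283,.072),("PL",411,300,.06),("PR",627,316,.06),("pLb",413,283,.06),("pRb",629,301,.06)]}
for k,p in P.items(): print(k,p.round(4))
print(np.linalg.norm(P['BL']-P['BR']),np.linalg.norm(P['PL']-P['PR']))
for a in('BL','BR'),('PL','PR'): e=P[a[0]]-P[a[1]]; print(np.degrees(np.arctan2(-e[0],e[1])))
# two-view of pieces
for a,b in(((300.55,161.88),(268.06,176.03)),((319.02,171.37),(287.3,174.7))): print(tri([ray(C,a),ray(S,b)]))
for a,b in(((430,66),(343,93)),((643,80),(467,50))): print(tri([ray(C,(180+a[0]/4-.4,120+a[1]/4-.4)),ray(S,(130+b[0]/3-.3,140+b[1]/3-.3))]))
# panel front top corners in scene: left (425,180) right (556,133)
for a,b in(((411,300),(425,180)),((627,316),(556,135))): print(tri([ray(C,(180+a[0]/4-.4,120+a[1]/4-.4)),ray(S,(130+b[0]/3-.3,140+b[1]/3-.3))]))
```

```text
BL [ 0.6514 -0.0415  0.072 ]
BR [ 0.6447 -0.1692  0.072 ]
FR [ 0.5215 -0.1611  0.072 ]
PL [ 0.5106 -0.0321  0.06  ]
PR [ 0.5034 -0.1603  0.06  ]
pLb [ 0.5209 -0.0331  0.06  ]
pRb [ 0.5124 -0.1616  0.06  ]
0.1279143706863759 0.12843026164773366
-3.0235446466773603
-3.2411025975733923
(array([ 0.5884792 , -0.07478993,  0.06984728]), [np.float64(0.0008118680796127365), np.float64(0.0008118680796127838)])
(array([ 0.56624763, -0.11857598,  0.06971378]), [np.float64(0.0006831410902869821), np.float64(0.0006831410902870065)])
(array([ 0.65299833, -0.04296944,  0.0641092 ]), [np.float64(0.0013652754844137055), np.float64(0.0013652754844136418)])
(array([ 0.64457954, -0.17059043,  0.06979325]), [np.float64(0.0012536029386916452), np.float64(0.0012536029386915532)])
(array([ 0.51084686, -0.03173705,  0.06029453]), [np.float64(0.0003143667848339376), np.float64(0.0003143667848339371)])
(array([ 0.50420888, -0.16003354,  0.05782962]), [np.float64(0.0008118677115963299), np.float64(0.0008118677115963811)])
```

Run:
```python
from h import *
im,d=get_image("top");f,cx,cy,R,t=cam("top")
v,u=np.mgrid[0:384,0:512]
p=np.stack([(u-cx)/f*d,(v-cy)/f*d,d],-1); W=(p-t)@R
for y in(0.05,0,-.05,-.1,-.15,-.2):
    for x in np.arange(.6,.86,.02):
        m=(abs(W[...,0]-x)<.01)&(abs(W[...,1]-y)<.015)&(d>0)
        print(round(float(W[...,2][m].max()),3) if m.any() else None,end=" ")
    print()
```

```text
0.074 0.073 0.074 0.071 0.003 0.003 0.004 0.002 0.003 0.164 0.166 0.163 0.163 
0.004 0.003 0.003 0.003 0.036 0.065 0.106 0.142 0.168 0.173 0.17 0.165 0.163 
0.074 0.074 0.074 0.07 0.049 0.081 0.118 0.148 0.17 0.175 0.171 0.161 0.168 
0.066 0.065 0.074 0.04 0.069 0.096 0.123 0.148 0.172 0.176 0.172 0.157 0.173 
0.074 0.074 0.073 0.052 0.077 0.102 0.125 0.327 0.328 0.33 0.332 0.332 0.16 
0.003 0.003 0.004 0.062 0.084 0.108 0.135 0.33 0.331 0.331 0.333 0.331 0.142
```

Emit:
drive_tool([
  [[-0.04,-0.05,0],[0,0,-2],0],
  [[-0.08,-0.1,0],[0,0,-4],0],
  [[-0.11,-0.14,0],[0,0,-6],0],
  [[-0.15,-0.19,0],[0,0,-8],0],
  [[-0.19,-0.24,0],[0,0,-9],0],
  [[-0.22,-0.28,0],[0,0,-10],0],
  [[-0.26,-0.33,0],[0,0,-11],0],
  [[-0.3,-0.37,0],[0,0,-12],0],
  [[-0.33,-0.41,0],[0,0,-13],0],
  [[-0.37,-0.46,0],[0,0,-14],0],
  [[-0.41,-0.51,0],[0,0,-15],0],
  [[-0.44,-0.55,0],[0,0,-16.7],0],
])

```text
time_s: 1.5
position: [0.4069, 0.0185, 0.1986]
tool_rot: [0.001, 0.027, 1.0, 0.0]
ft_force: [1.1, 1.0, -0.7]
grip_width: 0.0
```

Emit:
drive_tool([
  [[0,-0.01,0],[0,0,0],0],
  [[0,-0.02,0],[0,0,0],0],
  [[0,-0.02,0],[0,0,0],0],
  [[0,-0.02,0],[0,0,0],0],
])

```text
time_s: 1.9
position: [0.4048, 0.0016, 0.1979]
tool_rot: [-0.0, 0.027, 1.0, 0.0]
ft_force: [0.4, -0.4, -1.0]
grip_width: 0.0
```

Run:
```python
from h import *
s=get_state(); im,d=get_image("wrist"); print(s['time_s'],s['position'],s['tool_rot'],s['grip_width'],abs(s['qvel']).max())
cv2.imwrite("pics/w1.png",cv2.resize(im[:,:,::-1],(800,600),interpolation=cv2.INTER_CUBIC)); cv2.imwrite("pics/w1raw.png",im[:,:,::-1])
np.save("w1d.npy",d); np.savez("w1s.npz",position=s['position'],tool_rot=s['tool_rot'])
```

```text
1.9 [0.4047528  0.00160219 0.19788863] [-2.55408405e-04  2.66617894e-02  9.99644417e-01  3.51170229e-04] 4.700506219699417e-05 0.017168596693855256
```

View pics/w1.png

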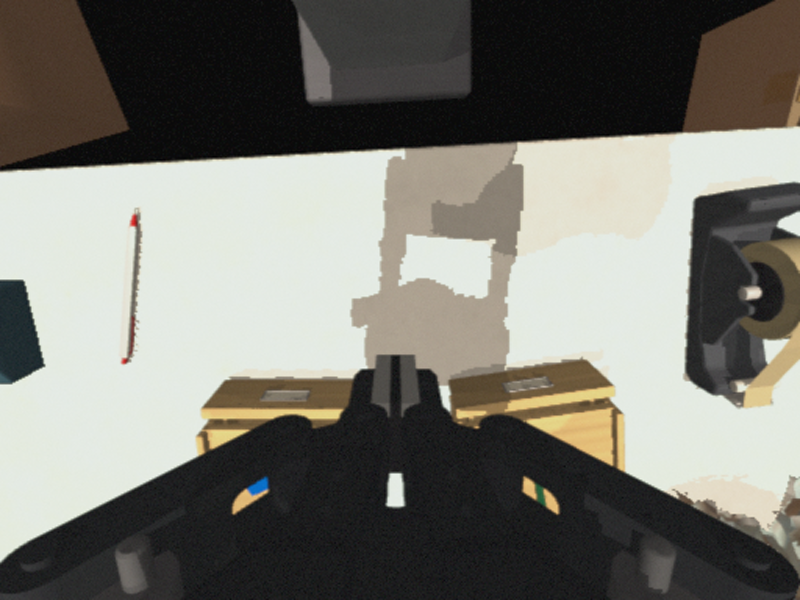

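Run:
```python
from h import *
s=np.load("w1s.npz");C=cam("wrist",s)
for u,v in((203,408),(350,407),(202,418),(452,402),(613,387)): print((u,v),plane(C,(u*.64-.2,v*.64-.2),.06).round(4))
im=cv2.imread("pics/w1raw.png"); cv2.imwrite("pics/w1c.png",cv2.resize(im[220:310,110:260],None,fx=5,fy=5,interpolation=cv2.INTER_CUBIC))
```

```text
(203, 408) [ 0.5045 -0.1582  0.06  ]
(350, 407) [ 0.51 -0.04  0.06]
(202, 418) [ 0.5135 -0.1606  0.06  ]
(452, 402) [0.5099 0.042  0.06  ]
(613, 387) [0.5036 0.1698 0.06  ]
```

View pics/w1c.png

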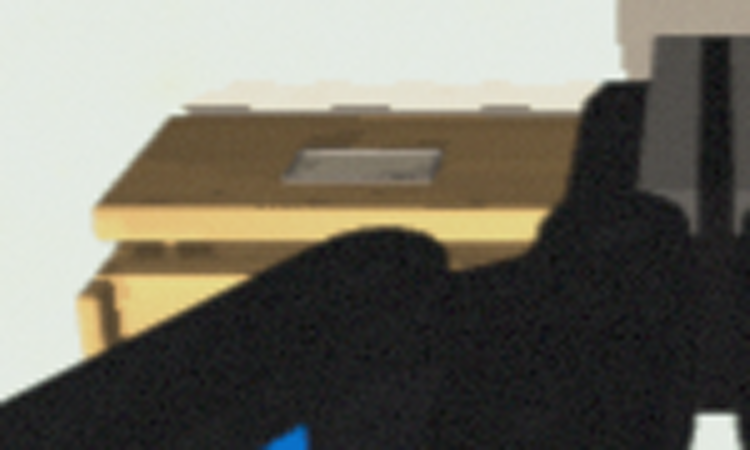

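Emit:
drive_tool([
  [[-0.02,-0.04,0.02],[0,0,0],0],
  [[-0.03,-0.07,0.05],[0,0,0],0],
  [[-0.04,-0.092,0.08],[0,0,0],0],
  [[-0.05,-0.092,0.11],[0,0,0],0],
  [[-0.06,-0.092,0.14],[0,0,0],0],
  [[-0.07,-0.092,0.165],[0,0,0],0],
  [[-0.07,-0.092,0.165],[0,0,0],0],
  [[-0.08,-0.092,0.165],[0,0,0],0],
  [[-0.085,-0.092,0.165],[0,0,0],0],
  [[-0.09,-0.092,0.165],[0,0,0],0],
  [[-0.095,-0.092,0.165],[0,0,0],0],
  [[-0.095,-0.092,0.165],[0,0,0],0],
])

```text
time_s: 3.15
position: [0.4968, -0.0969, 0.0342]
tool_rot: [0.001, 0.027, 1.0, -0.0]
ft_force: [-0.2, 0.4, -0.2]
grip_width: -0.002
```

Emit:
drive_tool([
  [[-0.003,0,0],[0,0,0],0],
  [[-0.005,0,0],[0,0,0],0],
  [[-0.005,0,0],[0,0,0],0],
])

```text
time_s: 3.45
position: [0.5004, -0.0969, 0.0332]
tool_rot: [0.0, 0.027, 1.0, -0.0]
ft_force: [-0.3, 0.2, -0.4]
grip_width: -0.001
```

Emit:
drive_tool([
  [[-0.002,0,0],[0,0,0],0],
  [[-0.004,0,0],[0,0,0],0],
  [[-0.006,0,0],[0,0,0],0],
  [[-0.006,0,0],[0,0,0],0],
])

```text
time_s: 3.85
position: [0.5065, -0.0972, 0.0331]
tool_rot: [0.0, 0.027, 1.0, -0.0]
ft_force: [0.3, 0.2, 0.2]
grip_width: 0.001
```

Run:
```python
from h import *
im,d=get_image("scene"); cv2.imwrite("pics/s2.png",cv2.resize(im[130:280,180:360,::-1],None,fx=4,fy=4,interpolation=cv2.INTER_CUBIC))
im,d=get_image("wrist"); cv2.imwrite("pics/w2.png",im[:,:,::-1]); print(get_state()['ft_force'])
```

```text
[-0.0843621  -0.90218254 -0.81720855]
```

View pics/s2.png

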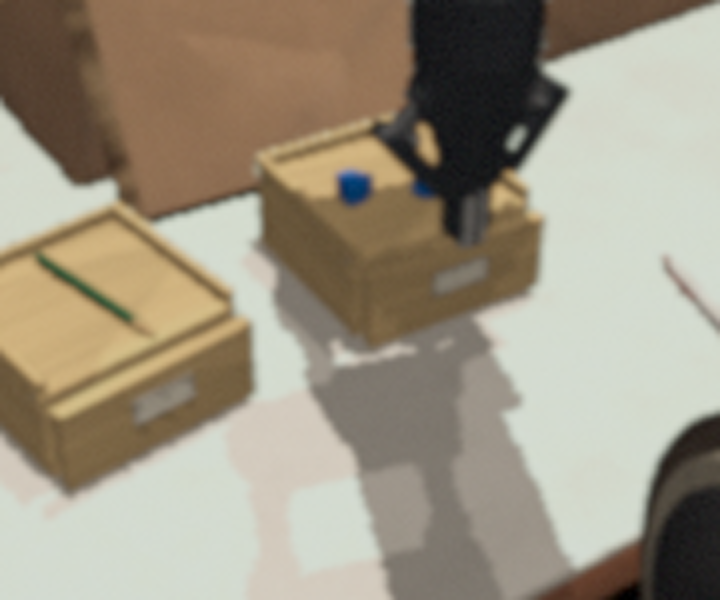

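View pics/w2.png

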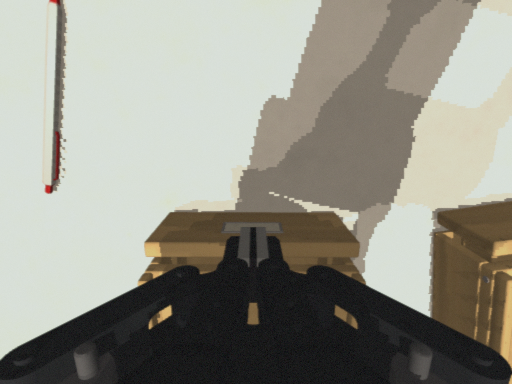

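Run:
```python
from h import *
s=get_state();p=s['position'];C=cam("scene");W=cam("wrist",s)
print(p)
for X in(p,p+[-.011,0,0],p+[.011,0,0],[.507,-.096,.03]): a=proj(C,X); print((a-[180,130])*4, proj(W,X))
```

```text
[ 0.50615693 -0.09710118  0.0330513 ]
[457.40995202 283.33157932] [252.0452684  221.64814961]
[468.61838435 292.1367536 ] [251.12842283 206.2182364 ]
[446.38261707 274.66867238] [252.93320904 236.59161172]
[454.91093877 287.29011061] [253.72844856 221.04495932]
```

Run:
```python
from h import *
im,d=get_image("scene");f,cx,cy,R,t=cam("scene")
v,u=np.mgrid[0:384,0:512]
W=(np.stack([(u-cx)/f*d,(v-cy)/f*d,d],-1)-t)@R
for r in range(178,208,2):
    print(r,[tuple((W[r,c]*1000).round().astype(int).tolist()) if d[r,c]>0 else None for c in(292,295,298,301)])
im,d=get_image("wrist");f,cx,cy,R,t=cam("wrist",get_state())
W=(np.stack([(u-cx)/f*d,(v-cy)/f*d,d],-1)-t)@R
for r in range(206,280,4): print(r,[tuple((W[r,c]*1000).round().astype(int).tolist()) for c in(244,252,258)])
```

```text
178 [(494, -76, 113), (496, -86, 109), (493, -93, 108), (492, -101, 105)]
180 [(508, -88, 96), (499, -89, 101), (495, -95, 100), (494, -104, 98)]
182 [(504, -85, 94), (499, -90, 94), (492, -93, 97), (494, -104, 92)]
184 [(504, -85, 88), (497, -89, 90), (495, -96, 89), (494, -105, 86)]
186 [(507, -88, 79), (500, -91, 83), (494, -95, 84), (492, -103, 82)]
188 [(504, -86, 77), (500, -92, 76), (495, -96, 78), (493, -104, 76)]
190 [(516, -96, 60), (500, -92, 70), (495, -97, 71), (507, -117, 57)]
192 [(508, -90, 61), (510, -100, 56), (507, -107, 55), (506, -116, 52)]
194 [(511, -93, 52), (508, -100, 51), (508, -109, 48), (506, -117, 46)]
196 [(508, -90, 49), (508, -100, 45), (507, -108, 43), (508, -119, 38)]
198 [(508, -91, 43), (507, -99, 40), (506, -108, 37), (506, -117, 34)]
200 [(509, -92, 36), (507, -100, 34), (506, -108, 31), (508, -120, 25)]
202 [(509, -92, 30), (509, -102, 26), (508, -111, 23), (508, -120, 19)]
204 [(510, -93, 23), (508, -101, 21), (506, -110, 18), (507, -120, 14)]
206 [(509, -93, 18), (508, -102, 14), (506, -110, 12), (507, -121, 7)]
206 [(506, -104, 0), (506, -97
[... 308 characters left out ...]
75), (495, -96, 73), (494, -93, 75)]
234 [(494, -100, 79), (494, -96, 79), (494, -93, 79)]
238 [(494, -100, 84), (494, -96, 85), (494, -93, 84)]
242 [(494, -100, 88), (494, -96, 88), (494, -93, 88)]
246 [(494, -100, 92), (494, -96, 92), (494, -94, 93)]
250 [(493, -100, 97), (494, -96, 96), (494, -94, 97)]
254 [(494, -100, 100), (493, -96, 102), (494, -94, 100)]
258 [(494, -100, 103), (494, -96, 103), (494, -94, 104)]
262 [(492, -99, 109), (496, -96, 104), (496, -94, 103)]
266 [(493, -99, 111), (498, -96, 103), (493, -94, 111)]
270 [(493, -99, 115), (500, -97, 104), (494, -94, 113)]
274 [(493, -99, 117), (502, -97, 103), (496, -94, 113)]
278 [(494, -99, 119), (503, -97, 104), (497, -94, 114)]
```

Emit:
drive_tool([
  [[0.02,0,0],[0,0,0],0],
  [[0.04,0,0],[0,0,0],0],
  [[0.04,0,0],[0,0,0],0],
])

```text
time_s: 4.35
position: [0.4627, -0.0941, 0.0322]
tool_rot: [-0.002, 0.027, 1.0, 0.001]
ft_force: [-1.0, 0.4, -0.2]
grip_width: -0.002
```

Run:
```python
from h import *
v,u=np.mgrid[0:384,0:512]
s=get_state();p=s['position'];print(p,s['ft_force'])
im,d=get_image("scene");f,cx,cy,R,t=cam("scene")
cv2.imwrite("pics/s3.png",cv2.resize(im[90:280,180:380,::-1],None,fx=3,fy=3,interpolation=cv2.INTER_CUBIC))
for n in("scene","wrist"):
    im,d=get_image(n);f,cx,cy,R,t=cam(n,s)
    W=(np.stack([(u-cx)/f*d,(v-cy)/f*d,d],-1)-t)@R-p
    m=(d>0)&(abs(W[...,0])<.1)&(abs(W[...,1])<.1)&(W[...,2]<.2)&(im.max(-1)<90)
    for z in np.arange(.0,.2,.01):
        k=m&(W[...,2]>=z)&(W[...,2]<z+.01)
        if k.sum()>3: print(n,round(z,3),k.sum(),(np.percentile(W[k],[2,98],axis=0)*1000).round()[:,:2].tolist())
```

```text
[ 0.46270287 -0.09414569  0.03219339] [-1.0360878   0.36167571 -0.24705619]
scene 0.02 4 [[44.0, -25.0], [62.0, -20.0]]
scene 0.03 10 [[-10.0, -20.0], [98.0, 5.0]]
scene 0.04 41 [[-11.0, -13.0], [8.0, 12.0]]
scene 0.05 40 [[-11.0, -9.0], [7.0, 12.0]]
scene 0.06 41 [[-11.0, -15.0], [6.0, 13.0]]
scene 0.07 41 [[-13.0, -9.0], [-4.0, 25.0]]
scene 0.08 98 [[-13.0, -28.0], [10.0, 30.0]]
scene 0.09 81 [[-14.0, -38.0], [11.0, 40.0]]
scene 0.1 117 [[-17.0, -44.0], [10.0, 48.0]]
scene 0.11 131 [[-17.0, -51.0], [6.0, 57.0]]
scene 0.12 181 [[-19.0, -54.0], [9.0, 59.0]]
scene 0.13 159 [[-20.0, -36.0], [7.0, 47.0]]
scene 0.14 124 [[-19.0, -35.0], [8.0, 39.0]]
scene 0.15 46 [[-9.0, 18.0], [8.0, 36.0]]
scene 0.16 110 [[-36.0, -9.0], [10.0, 36.0]]
scene 0.17 141 [[-37.0, -13.0], [15.0, 35.0]]
scene 0.18 160 [[-37.0, -13.0], [15.0, 36.0]]
scene 0.19 166 [[-37.0, -18.0], [19.0, 35.0]]
wrist 0.0 8 [[64.0, -63.0], [71.0, 55.0]]
wrist 0.01 54 [[58.0, -63.0], [67.0, 59.0]]
wrist 0.02 108 [[56.0, -66.0], [65.0, 60.0]]
wrist 0.03 72 [[-12.0, -10.0], [-7.0, 10.0]]
wrist 0.04 421 [[-12.0, -12.0], [-7.0, 14.0]]
wrist 0.05 511 [[-12.0, -12.0], [-6.0, 14.0]]
wrist 0.06 583 [[-12.0, -12.0], [9.0, 13.0]]
wrist 0.07 1241 [[-15.0, -24.0], [8.0, 26.0]]
wrist 0.08 4526 [[-15.0, -34.0], [9.0, 35.0]]
wrist 0.09 3998 [[-18.0, -41.0], [9.0, 43.0]]
wrist 0.1 8318 [[-18.0, -48.0], [7.0, 50.0]]
wrist 0.11 11476 [[-18.0, -54.0], [-1.0, 57.0]]
wrist 0.12 11006 [[-21.0, -56.0], [-3.0, 59.0]]
wrist 0.13 2213 [[-21.0, -17.0], [-18.0, 20.0]]
```

View pics/s3.png

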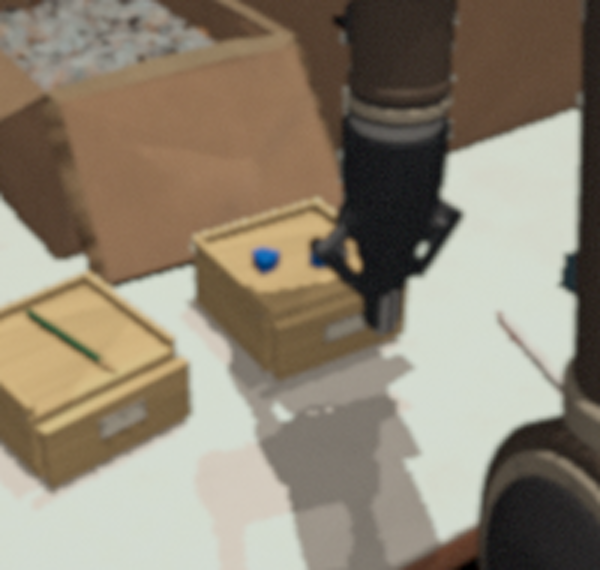

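Emit:
drive_tool([
  [[0,0,0.01],[0,0,0],0],
  [[0,0,0.02],[0,0,0],0],
  [[0,0,0.03],[0,0,0],0],
  [[0,0,0.035],[0,0,0],0],
  [[0,0,0.035],[0,0,0],0],
  [[-0.015,0,0.035],[0,0,0],0],
  [[-0.025,0,0.035],[0,0,0],0],
  [[-0.03,0,0.035],[0,0,0],0],
  [[-0.03,0,0.035],[0,0,0],0],
])

```text
time_s: 5.4
position: [0.4974, -0.0968, -0.0015]
tool_rot: [0.001, 0.027, 1.0, -0.0]
ft_force: [-0.0, -0.6, 0.3]
grip_width: 0.002
```

Emit:
drive_tool([
  [[-0.002,0,0],[0,0,0],0],
  [[-0.004,0,0],[0,0,0],0],
  [[-0.006,0,0],[0,0,0],0],
  [[-0.006,0,0],[0,0,0],0],
])

```text
time_s: 5.8
position: [0.4998, -0.0965, -0.0024]
tool_rot: [-0.002, 0.027, 1.0, 0.0]
ft_force: [-5.0, -0.2, 3.9]
grip_width: 0.001
```

Emit:
drive_tool([
  [[-0.002,0,0],[0,0,0],0],
  [[-0.004,0,0],[0,0,0],0],
  [[-0.006,0,0],[0,0,0],0],
  [[-0.006,0,0],[0,0,0],0],
])

```text
time_s: 6.2
position: [0.5057, -0.0969, -0.0024]
tool_rot: [-0.002, 0.027, 1.0, 0.0]
ft_force: [-4.3, -0.3, 4.0]
grip_width: -0.003
```

Emit:
drive_tool([
  [[-0.002,0,0],[0,0,0],0],
  [[-0.004,0,0],[0,0,0],0],
  [[-0.004,0,0],[0,0,0],0],
])

```text
time_s: 6.5
position: [0.5057, -0.0967, -0.0028]
tool_rot: [-0.007, 0.027, 1.0, 0.001]
ft_force: [-11.8, 0.1, 10.7]
grip_width: -0.001
```

Emit:
drive_tool([
  [[-0.002,0,0],[0,0,0],0],
  [[-0.002,0,0],[0,0,0],0],
])

```text
time_s: 6.7
position: [0.5055, -0.0966, -0.0032]
tool_rot: [-0.009, 0.027, 1.0, 0.001]
ft_force: [-16.0, -1.7, 13.6]
grip_width: -0.002
```

Emit:
drive_tool([
  [[0.02,0,0],[0,0,0],0],
  [[0.04,0,0],[0,0,0],0],
  [[0.07,0,0],[0,0,0],0],
  [[0.09,0,0],[0,0,0],0],
  [[0.09,0,-0.04],[0,0,0],0],
  [[0.09,0,-0.08],[0,0,0],0],
  [[0.09,0,-0.08],[0,0,0],0],
])

```text
time_s: 7.4
position: [0.43, -0.0945, 0.0834]
tool_rot: [0.007, 0.027, 1.0, -0.002]
ft_force: [0.3, -0.5, -0.4]
grip_width: -0.001
```

Run:
```python
from h import *
s=get_state();print(s['time_s'],s['position'],s['ft_force'])
im,d=get_image("scene")
cv2.imwrite("pics/s4.png",cv2.resize(im[130:280,180:360,::-1],None,fx=4,fy=4,interpolation=cv2.INTER_CUBIC))
im,d=get_image("top")
cv2.imwrite("pics/t4.png",cv2.resize(im[120:270,230:390,::-1],None,fx=4,fy=4,interpolation=cv2.INTER_CUBIC))
```

```text
7.4 [ 0.43002961 -0.09446842  0.08339644] [ 0.31242175 -0.45381063 -0.44187163]
```

View pics/s4.png

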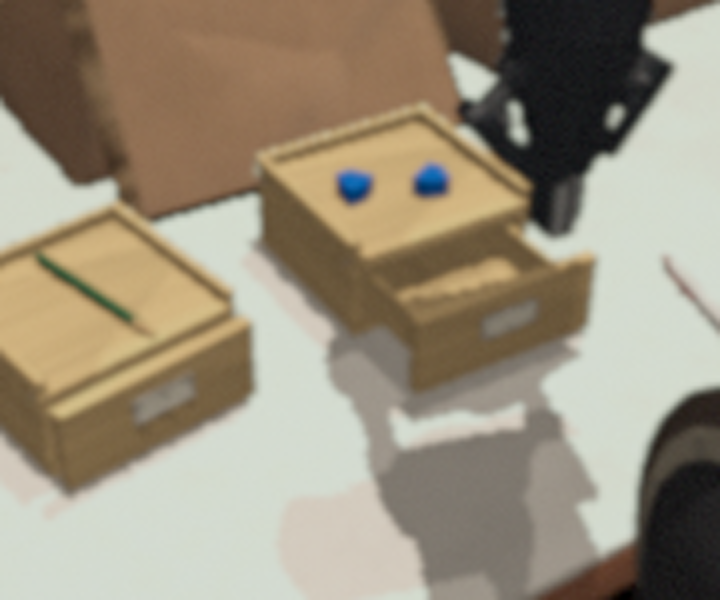

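View pics/t4.png

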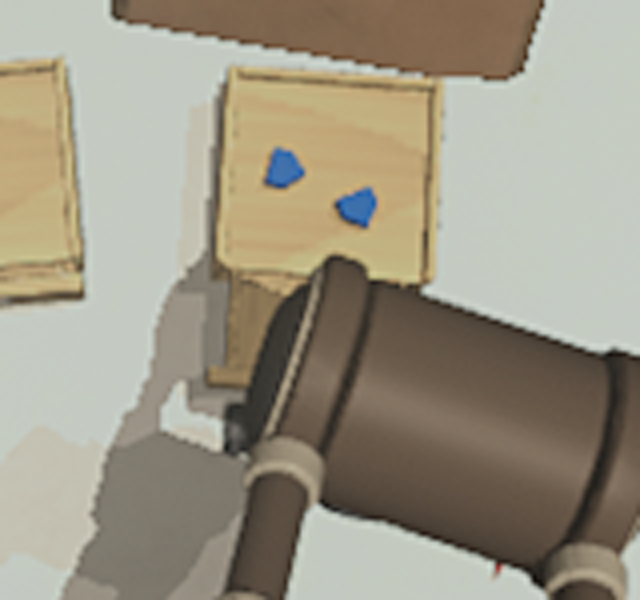

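Emit:
drive_tool([
  [[-0.03,0,0],[0,0,0],0],
  [[-0.06,0,0],[0,0,0],0],
  [[-0.064,0,0],[0,0,0],0],
  [[-0.064,0,0.03],[0,0,0],0],
  [[-0.064,0,0.06],[0,0,0],0],
  [[-0.064,0,0.075],[0,0,0],0],
  [[-0.064,0,0.075],[0,0,0],0],
])

```text
time_s: 8.2
position: [0.4833, -0.0948, -0.0009]
tool_rot: [-0.005, 0.027, 1.0, 0.001]
ft_force: [-0.6, 0.8, -0.5]
grip_width: 0.003
```

Run:
```python
from h import *
s=get_state();print(s['time_s'],s['position'],s['ft_force'])
im,d=get_image("scene")
cv2.imwrite("pics/s5.png",cv2.resize(im[130:280,180:360,::-1],None,fx=4,fy=4,interpolation=cv2.INTER_CUBIC))
```

```text
8.2 [ 0.48330139 -0.09478299 -0.00089567] [-0.63098112  0.75624446 -0.47611816]
```

View pics/s5.png

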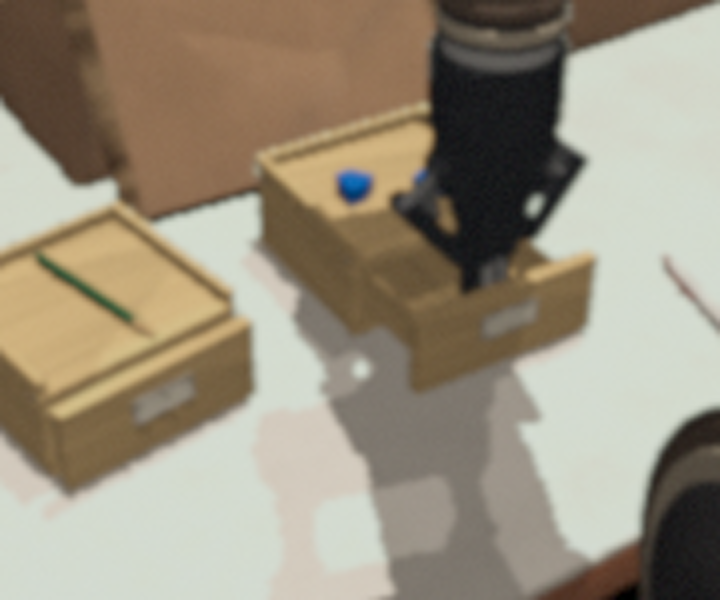

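Emit:
drive_tool([
  [[0.005,0,0],[0,0,0],0],
  [[0.01,0,0],[0,0,0],0],
  [[0.015,0,0],[0,0,0],0],
  [[0.02,0,0],[0,0,0],0],
  [[0.025,0,0],[0,0,0],0],
  [[0.03,0,0],[0,0,0],0],
  [[0.03,0,0],[0,0,0],0],
])

```text
time_s: 8.95
position: [0.457, -0.0943, 0.0031]
tool_rot: [-0.001, 0.027, 1.0, 0.0]
ft_force: [0.3, -0.2, -0.4]
grip_width: -0.001
```

Emit:
drive_tool([
  [[0.003,0,0],[0,0,0],0],
  [[0.006,0,0],[0,0,0],0],
  [[0.008,0,0],[0,0,0],0],
  [[0.008,0,0],[0,0,0],0],
])

```text
time_s: 9.35
position: [0.4574, -0.0951, 0.0043]
tool_rot: [0.008, 0.028, 1.0, -0.001]
ft_force: [13.0, 1.7, -9.0]
grip_width: 0.0
```

Emit:
drive_tool([
  [[0,0,0],[0,0,0],0],
  [[-0.01,0,0],[0,0,0],0],
  [[-0.012,0,-0.02],[0,0,0],0],
  [[-0.012,0,-0.05],[0,0,0],0],
  [[-0.012,0,-0.09],[0,0,0],0],
  [[-0.012,0,-0.12],[0,0,0],0],
  [[-0.012,0,-0.12],[0,0,0],0],
])

```text
time_s: 10.05
position: [0.4656, -0.0959, 0.1275]
tool_rot: [0.004, 0.027, 1.0, -0.001]
ft_force: [0.7, -0.5, 0.3]
grip_width: -0.003
```

Run:
```python
from h import *
s=get_state();print(s['time_s'],s['position'],s['tool_rot'])
im,d=get_image("scene")
cv2.imwrite("pics/s6.png",cv2.resize(im[130:280,180:360,::-1],None,fx=4,fy=4,interpolation=cv2.INTER_CUBIC))
S=cam("scene");a=blue(im,(230,140,320,215))[0]
for x in a: print(x,plane(S,x[0],.069))
im,d=get_image("top");C=cam("top");cv2.imwrite("pics/t6.png",cv2.resize(im[120:270,230:390,::-1],None,fx=4,fy=4,interpolation=cv2.INTER_CUBIC))
for x in blue(im,(280,135,345,200))[0]: print(x,plane(C,x[0],.069))
```

```text
10.05 [ 0.46560653 -0.09585224  0.12747   ] [ 0.00384568  0.0270764   0.99962524 -0.00120654]
(array([268.05555556, 176.02777778]), np.int32(36)) [ 0.58905126 -0.07616386  0.069     ]
(array([287.30555556, 174.69444444]), np.int32(36)) [ 0.56672903 -0.11984585  0.069     ]
(array([300.22222222, 161.83333333]), np.int32(54)) [ 0.58926587 -0.07344689  0.069     ]
```

View pics/s6.png

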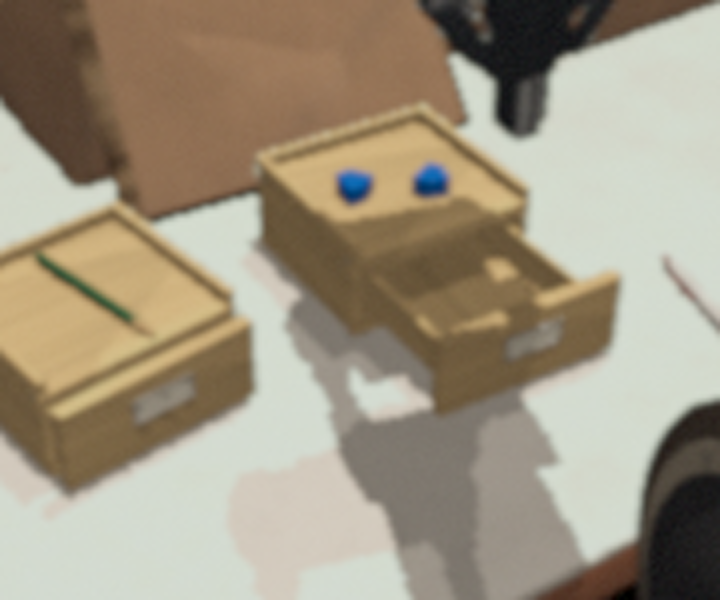

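View pics/t6.png

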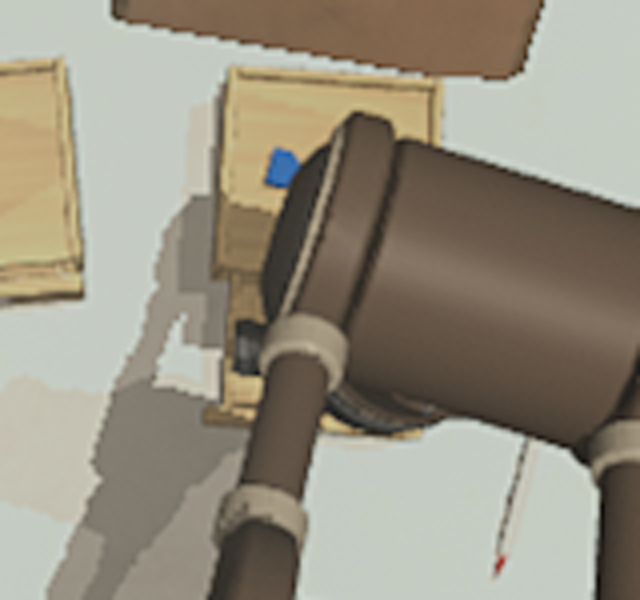

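Run:
```python
from h import *
im,d=get_image("top");f,cx,cy,R,t=cam("top")
v,u=np.mgrid[0:384,0:512]
W=(np.stack([(u-cx)/f*d,(v-cy)/f*d,d],-1)-t)@R
s=slice(145,230);k=W[s,295:390].reshape(-1,3);k=k[(k[:,2]>.14)]
for z in np.arange(.14,.5,.04):
    q=k[(k[:,2]>z)&(k[:,2]<z+.04)]
    if len(q):print(round(z,2),q.min(0).round(3),q.max(0).round(3))
```

```text
0.22 [ 0.451 -0.049  0.231] [ 0.474 -0.046  0.257]
0.26 [ 0.423 -0.088  0.288] [ 0.433 -0.068  0.299]
0.3 [ 0.423 -0.11   0.302] [ 0.438 -0.066  0.34 ]
0.34 [ 0.425 -0.102  0.341] [ 0.44  -0.065  0.379]
0.38 [ 0.428 -0.088  0.38 ] [ 0.439 -0.068  0.406]
0.42 [ 0.425 -0.096  0.428] [ 0.476 -0.03   0.46 ]
0.46 [ 0.418 -0.137  0.462] [ 0.512 -0.026  0.5  ]
```

Emit:
drive_tool([
  [[-0.03,0.01,0],[0,0,0],0],
  [[-0.06,0.02,0],[0,0,0],0],
  [[-0.09,0.028,0],[0,0,0],0],
  [[-0.12,0.028,0],[0,0,0],0],
  [[-0.14,0.028,0],[0,0,0],0],
  [[-0.154,0.028,0],[0,0,0],0],
  [[-0.154,0.028,0],[0,0,0],0],
  [[-0.154,0.028,0],[0,0,0],0],
])

```text
time_s: 11.0
position: [0.6153, -0.0748, 0.1206]
tool_rot: [-0.003, 0.027, 1.0, 0.0]
ft_force: [-0.5, -0.7, 0.9]
grip_width: -0.004
```

Emit:
drive_tool([
  [[-0.005,-0.001,0.03],[0,0,0],0],
  [[-0.005,-0.001,0.06],[0,0,0],0],
  [[-0.005,-0.001,0.075],[0,0,0],0],
  [[-0.005,-0.001,0.075],[0,0,0],0],
  [[-0.005,-0.001,0.075],[0,0,0],0],
])

```text
time_s: 11.5
position: [0.622, -0.0764, 0.0482]
tool_rot: [-0.0, 0.027, 1.0, 0.0]
ft_force: [0.6, 0.7, -0.8]
grip_width: -0.002
```

```bash
cat > look.py <<'E'
from h import *
import sys
s=get_state();print(s['time_s'],s['position'],s['ft_force'])
im,d=get_image("scene")
cv2.imwrite(f"pics/s{sys.argv[1]}.png",cv2.resize(im[130:280,180:360,::-1],None,fx=4,fy=4,interpolation=cv2.INTER_CUBIC))
for x in blue(im,(230,140,340,250))[0]: print(x)
f,cx,cy,R,t=cam("scene")
v,u=np.mgrid[0:384,0:512]
W=(np.stack([(u-cx)/f*d,(v-cy)/f*d,d],-1)-t)@R-s['position']
m=(d>0)&(abs(W[...,0])<.02)&(abs(W[...,1])<.02)&(im.max(-1)<90)&(W[...,2]<.06)
print('lowest finger rel TCP mm',np.sort(W[m][:,2])[:8]*1000, 'abs tip',(np.sort(W[m][:,2])[:3]+s['position'][2]))
im,d=get_image("wrist"); cv2.imwrite(f"pics/w{sys.argv[1]}.png",im[:,:,::-1])
E
python3 look.py 7
```

```text
11.5 [ 0.62196687 -0.07641056  0.04819932] [ 0.58736935  0.66356432 -0.81382171]
(array([267.8372093 , 176.09302326]), np.int32(43))
(array([287.30555556, 174.69444444]), np.int32(36))
lowest finger rel TCP mm [13.40052376 39.75259818 40.09488404 40.6491589  40.71016979 40.80739046
 41.17105126 41.19307383] abs tip [0.06159985 0.08795192 0.08829421]
```

View pics/s7.png

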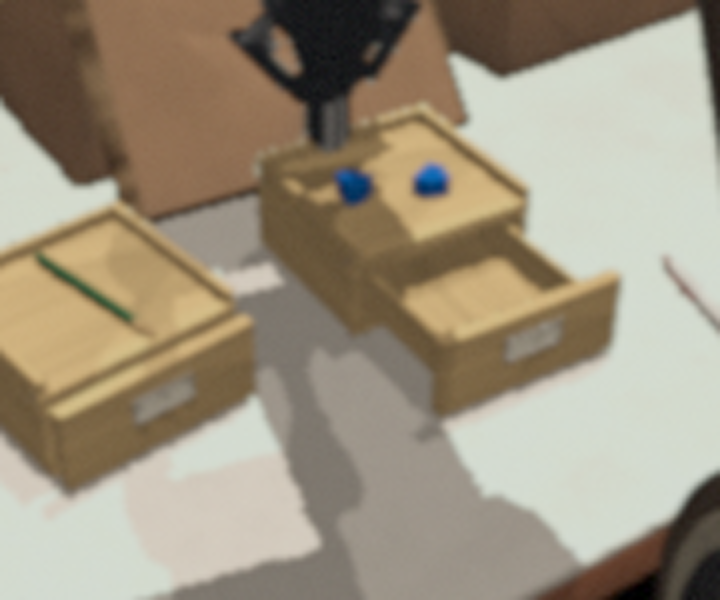

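View pics/w7.png

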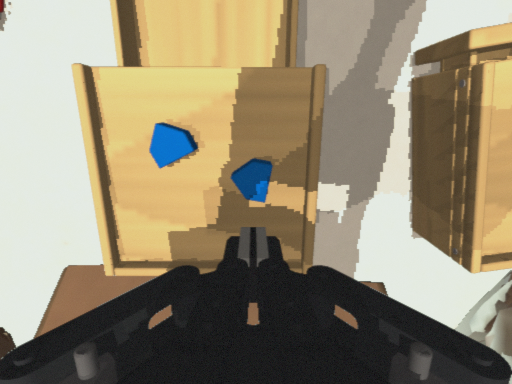

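Run:
```python
from h import *
s=get_state();C=cam("wrist",s);im=cv2.imread("pics/w7.png")[:,:,::-1].copy()
E=np.array([.5245,-.097]);
def tf(p): r=p[:2]-E; return np.array([r@[.9985,-.054],r@[.054,.9985]]).round(4)
bl,m=blue(im,(80,60,330,230))
print('tcp',tf(s['position']))
for ce,a in bl:
    print(ce,a,tf(plane(C,ce,.07)))
for c in cv2.findContours(m,cv2.RETR_EXTERNAL,cv2.CHAIN_APPROX_NONE)[0]:
    P=np.array([tf(plane(C,q[0],.072)) for q in c]); print(P.min(0),P.max(0))
for uv,z in(((95,67),.062),((200,67),.062),((315,67),.062),((76,66),.072),((326,66),.072),((105,275),.072)): print(uv,plane(C,uv,z).round(4),tf(plane(C,uv,z)))
```

```text
tcp [0.0979 0.0257]
[170.22451994 143.90177253] 1354 [ 0.0437 -0.0193]
[253.13333333 179.035     ] 1200 [0.0636 0.0264]
[0.0518 0.0139] [0.0761 0.0364]
[ 0.033  -0.0301] [ 0.0562 -0.0047]
(95, 67) [ 0.5248 -0.156   0.062 ] [ 0.0034 -0.0589]
(200, 67) [ 0.5279 -0.0994  0.062 ] [ 0.0035 -0.0022]
(315, 67) [ 0.5313 -0.0375  0.062 ] [0.0036 0.0598]
(76, 66) [ 0.5255 -0.1603  0.072 ] [ 0.0044 -0.0632]
(326, 66) [ 0.5325 -0.0341  0.072 ] [0.0045 0.0632]
(105, 275) [ 0.6454 -0.1699  0.072 ] [ 0.1247 -0.0663]
```

Emit:
drive_tool([
  [[0,0,0.008],[0,0,0],0],
  [[0,0,0.016],[0,0,0],0],
  [[0,0,0.016],[0,0,0],0],
  [[0,0,0.016],[0,0,0],0],
])

```text
time_s: 12.0
position: [0.6219, -0.0763, 0.0316]
tool_rot: [-0.001, 0.027, 1.0, 0.0]
ft_force: [-0.2, 0.1, -0.5]
grip_width: -0.002
```

```bash
python3 look.py 8
```

```text
12.0 [ 0.62191831 -0.07628268  0.03155823] [-0.16565759  0.05149597 -0.5211813 ]
(array([267.78723404, 175.93617021]), np.int32(47))
(array([287.30555556, 174.69444444]), np.int32(36))
lowest finger rel TCP mm [28.23025576 29.12648665 30.0135472  30.10055476 30.24043039 35.84122532
 36.33641393 37.93952757] abs tip [0.05978849 0.06068472 0.06157178]
```

View pics/w8.png

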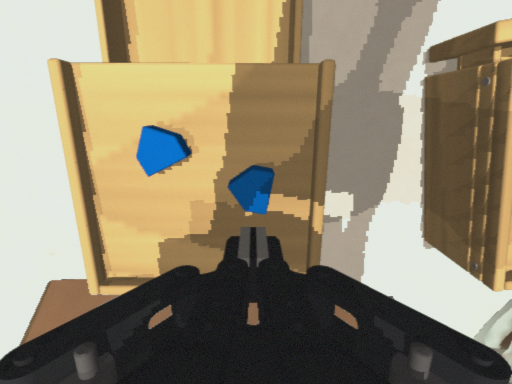

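Emit:
drive_tool([
  [[0,0,0.003],[0,0,0],0],
  [[0,0,0.003],[0,0,0],0],
  [[0.01,0,0.003],[0,0,0],0],
  [[0.018,0,0.003],[0,0,0],0],
  [[0.026,0,0.003],[0,0,0],0],
  [[0.034,0,0.003],[0,0,0],0],
  [[0.042,0,0.003],[0,0,0],0],
  [[0.05,0,0.003],[0,0,0],0],
  [[0.055,0,0.003],[0,0,0],0],
  [[0.055,0,0.003],[0,0,0],0],
])

```text
time_s: 13.1
position: [0.5666, -0.0733, 0.029]
tool_rot: [-0.0, 0.027, 1.0, 0.0]
ft_force: [1.3, 0.5, 0.0]
grip_width: -0.0
```

```bash
python3 look.py 9
```

```text
13.1 [ 0.56656377 -0.07332864  0.0290376 ] [1.26495089 0.47706391 0.00216714]
(array([287.18181818, 175.03030303]), np.int32(33))
(array([277.97916667, 184.39583333]), np.int32(48))
lowest finger rel TCP mm [31.99988815 32.41642782 33.0644221  33.19169696 34.22049543 36.06071464
 36.15014847 36.45811206] abs tip [0.06103749 0.06145403 0.06210202]
```

View pics/w9.png

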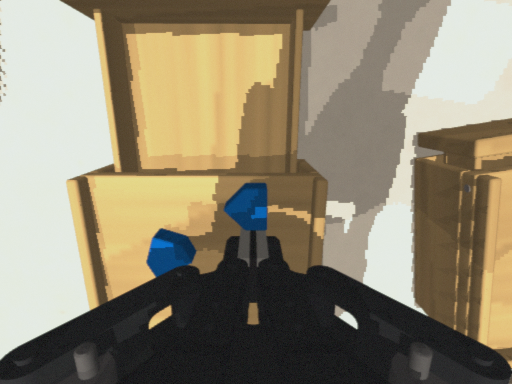

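View pics/s9.png

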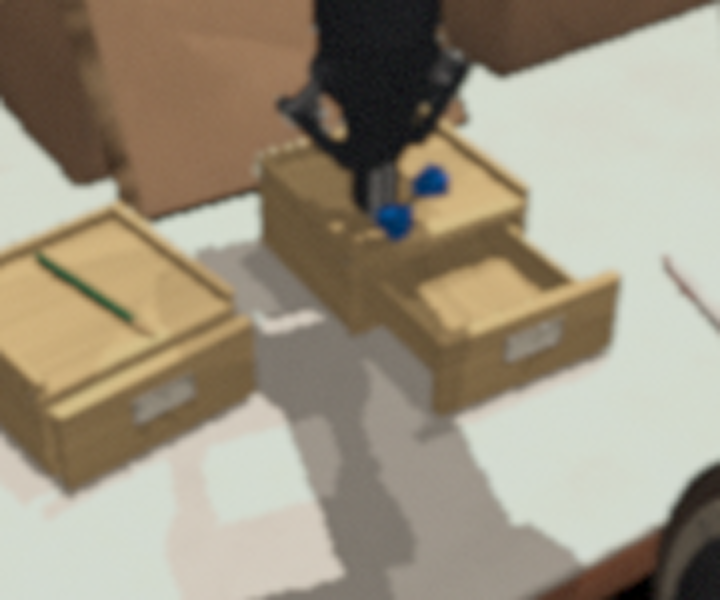

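Emit:
drive_tool([
  [[0.005,0,0],[0,0,0],0],
  [[0.01,0,0],[0,0,0],0],
  [[0.014,0,0],[0,0,0],0],
  [[0.018,0,0],[0,0,0],0],
  [[0.021,0,0],[0,0,0],0],
  [[0.024,0,0],[0,0,0],0],
  [[0.027,0,0],[0,0,0],0],
  [[0.03,0,0],[0,0,0],0],
  [[0.034,0,0],[0,0,0],0],
  [[0.038,0,0],[0,0,0],0],
  [[0.038,0,0],[0,0,0],0],
])

```text
time_s: 14.3
position: [0.5289, -0.0713, 0.029]
tool_rot: [-0.0, 0.027, 1.0, 0.0]
ft_force: [0.2, 0.9, 0.6]
grip_width: 0.001
```

```bash
python3 look.py 10
```

```text
14.3 [ 0.528863   -0.07129316  0.02901526] [0.22181903 0.94037785 0.59551675]
(array([288.3 , 206.45]), np.int32(40))
lowest finger rel TCP mm [-9.20704825 -8.54772985 -7.99443736 -7.71212949 -6.09671278  1.51080322
  2.82773918  3.54202384] abs tip [0.01980821 0.02046753 0.02102082]
```

View pics/w10.png

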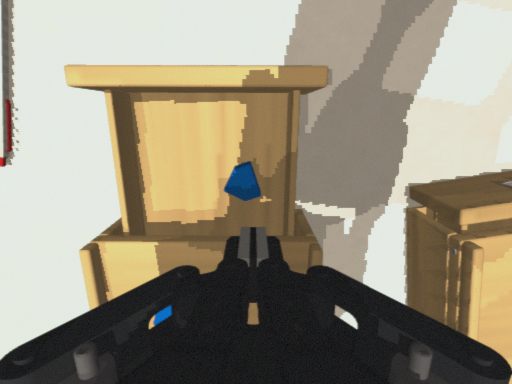

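View pics/s10.png

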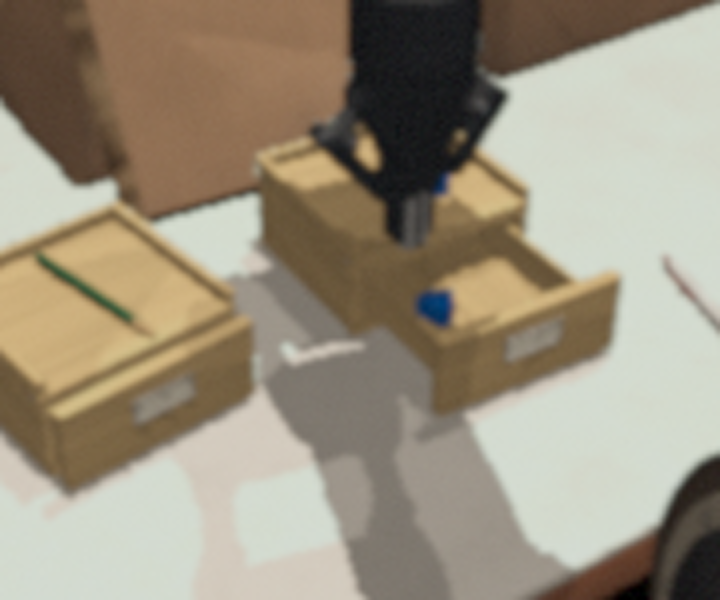

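Emit:
drive_tool([
  [[0,0,-0.02],[0,0,0],0],
  [[0,0,-0.04],[0,0,0],0],
  [[-0.02,-0.01,-0.05],[0,0,0],0],
  [[-0.045,-0.03,-0.05],[0,0,0],0],
  [[-0.065,-0.044,-0.05],[0,0,0],0],
  [[-0.074,-0.044,-0.05],[0,0,0],0],
  [[-0.074,-0.044,-0.05],[0,0,0],0],
  [[-0.074,-0.044,-0.03],[0,0,0],0],
  [[-0.074,-0.044,-0.015],[0,0,0],0],
  [[-0.074,-0.044,-0.015],[0,0,0],0],
])

```text
time_s: 15.4
position: [0.597, -0.1176, 0.0406]
tool_rot: [-0.004, 0.027, 1.0, 0.001]
ft_force: [-1.3, 0.3, 0.2]
grip_width: -0.003
```

```bash
python3 look.py 11
```

```text
15.4 [ 0.59695081 -0.1175607   0.04063588] [-1.30372534  0.3499572   0.2237471 ]
(array([287.04761905, 175.16666667]), np.int32(42))
(array([288.42222222, 206.06666667]), np.int32(45))
lowest finger rel TCP mm [21.42594644 22.16742773 33.85142821 38.16746652 38.70646874 39.52357833
 40.04484118 41.40593175] abs tip [0.06206183 0.06280331 0.07448731]
```

View pics/w11.png

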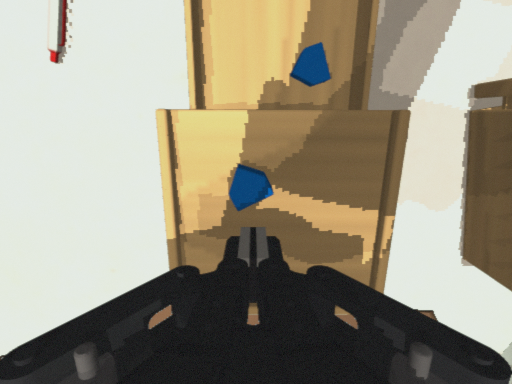

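Emit:
drive_tool([
  [[-0.002,0,0.008],[0,0,0],0],
  [[-0.002,-0.001,0.014],[0,0,0],0],
  [[-0.002,-0.001,0.014],[0,0,0],0],
  [[-0.002,-0.001,0.014],[0,0,0],0],
])

```text
time_s: 15.9
position: [0.6028, -0.1204, 0.0299]
tool_rot: [-0.0, 0.027, 1.0, 0.0]
ft_force: [0.5, 0.5, 0.2]
grip_width: -0.003
```

Emit:
drive_tool([
  [[0.008,0,0.001],[0,0,0],0],
  [[0.016,0,0.001],[0,0,0],0],
  [[0.024,0,0.001],[0,0,0],0],
  [[0.03,0,0.001],[0,0,0],0],
  [[0.036,0,0.001],[0,0,0],0],
  [[0.04,0,0.001],[0,0,0],0],
  [[0.04,0,0.001],[0,0,0],0],
])

```text
time_s: 16.6
position: [0.5623, -0.1181, 0.029]
tool_rot: [-0.0, 0.027, 1.0, 0.0]
ft_force: [0.6, 0.6, -0.5]
grip_width: -0.001
```

```bash
python3 look.py 12
```

```text
16.6 [ 0.5622912  -0.11814421  0.02904168] [ 0.60622689  0.58182448 -0.48327269]
(array([290.64705882, 179.7254902 ]), np.int32(51))
(array([288.75      , 206.19230769]), np.int32(52))
lowest finger rel TCP mm [31.00625964 32.3152275  32.85994924 33.5153414  33.52437206 33.60059525
 33.7249566  36.20782077] abs tip [0.06004794 0.06135691 0.06190163]
```

View pics/w12.png

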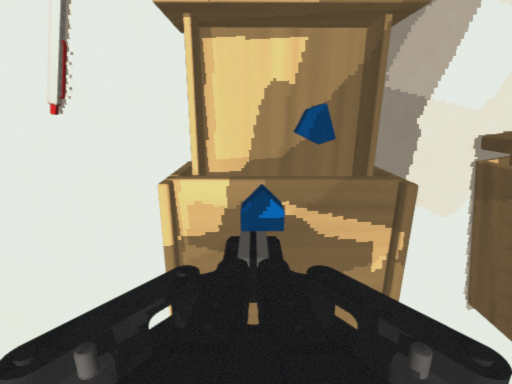

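Emit:
drive_tool([
  [[0.004,0,0],[0,0,0],0],
  [[0.008,0,0],[0,0,0],0],
  [[0.012,0,0],[0,0,0],0],
  [[0.015,0,0],[0,0,0],0],
  [[0.018,0,0],[0,0,0],0],
  [[0.021,0,0],[0,0,0],0],
  [[0.024,0,0],[0,0,0],0],
  [[0.027,0,0],[0,0,0],0],
  [[0.03,0,0],[0,0,0],0],
  [[0.034,0,0],[0,0,0],0],
  [[0.036,0,0],[0,0,0],0],
  [[0.036,0,0],[0,0,0],0],
])

```text
time_s: 17.9
position: [0.5266, -0.1162, 0.029]
tool_rot: [-0.0, 0.027, 1.0, 0.0]
ft_force: [1.3, -0.2, -0.5]
grip_width: 0.001
```

```bash
python3 look.py 13
```

```text
17.9 [ 0.52663846 -0.11620812  0.02900129] [ 1.26781258 -0.24745546 -0.47638172]
(array([299.95121951, 201.92682927]), np.int32(41))
(array([288.82352941, 206.33333333]), np.int32(51))
lowest finger rel TCP mm [-9.48524286 -8.71097859 -8.21145585 -8.1485174  -8.14625563 -8.01833431
 -7.56207178 -7.15682819] abs tip [0.01951605 0.02029031 0.02078984]
```

View pics/w13.png

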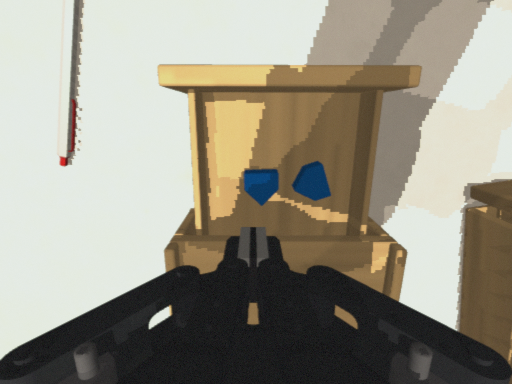

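View pics/s13.png

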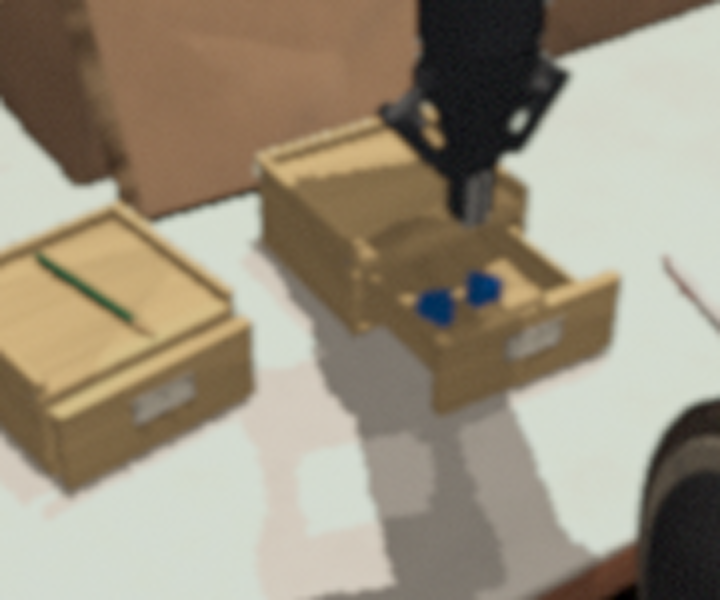

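Emit:
drive_tool([
  [[0,0,-0.03],[0,0,0],0],
  [[0,0.005,-0.06],[0,0,0],0],
  [[0.04,0.019,-0.06],[0,0,0],0],
  [[0.08,0.019,-0.06],[0,0,0],0],
  [[0.11,0.019,-0.06],[0,0,0],0],
  [[0.13,0.019,-0.06],[0,0,0],0],
  [[0.13,0.019,-0.06],[0,0,0],0],
  [[0.13,0.019,-0.03],[0,0,0],0],
  [[0.13,0.019,0],[0,0,0],0],
  [[0.13,0.019,0.02],[0,0,0],0],
  [[0.13,0.019,0.031],[0,0,0],0],
  [[0.13,0.019,0.031],[0,0,0],0],
])

```text
time_s: 19.2
position: [0.3981, -0.0901, -0.0031]
tool_rot: [-0.001, 0.027, 1.0, 0.0]
ft_force: [-0.2, 0.2, 1.6]
grip_width: -0.004
```

```bash
python3 look.py 14
```

```text
19.2 [ 0.39814548 -0.0900742  -0.00305578] [-0.20583756  0.15273869  1.58869469]
(array([299.19047619, 201.85714286]), np.int32(21))
(array([288.65116279, 205.88372093]), np.int32(43))
lowest finger rel TCP mm [37.93134378 39.14367347 39.74875684 39.74962646 40.1435703  40.54768664
 40.81202672 41.19719049] abs tip [0.03487557 0.0360879  0.03669298]
```

View pics/s14.png

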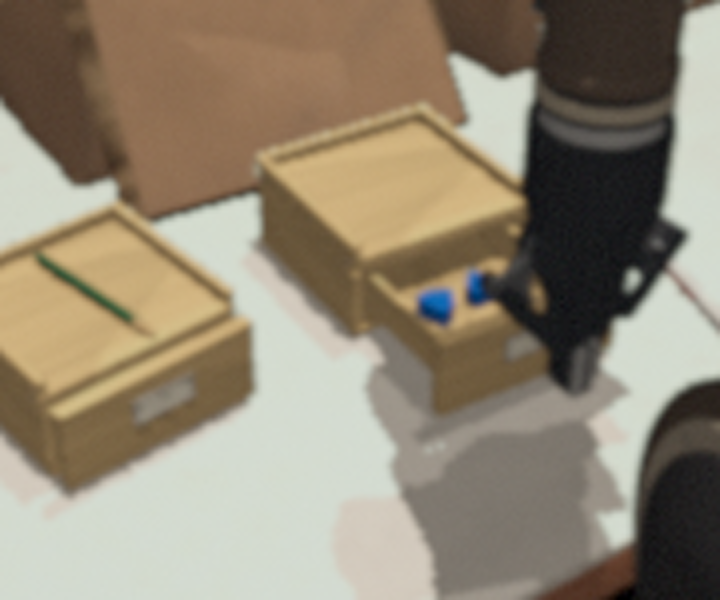

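Emit:
drive_tool([
  [[-0.01,0,0],[0,0,0],0],
  [[-0.017,0,0],[0,0,0],0],
  [[-0.023,0,0],[0,0,0],0],
  [[-0.03,0,0],[0,0,0],0],
  [[-0.037,0,0],[0,0,0],0],
  [[-0.044,0,0],[0,0,0],0],
  [[-0.051,0,0],[0,0,0],0],
  [[-0.058,0,0],[0,0,0],0],
  [[-0.065,0,0],[0,0,0],0],
  [[-0.072,0,0],[0,0,0],0],
  [[-0.079,0,0],[0,0,0],0],
  [[-0.086,0,0],[0,0,0],0],
])

```text
time_s: 20.5
position: [0.4827, -0.0948, -0.0022]
tool_rot: [-0.002, 0.027, 1.0, 0.0]
ft_force: [-7.7, -1.7, 5.9]
grip_width: 0.004
```

Emit:
drive_tool([
  [[-0.005,0,0],[0,0,0],0],
  [[-0.01,0,0],[0,0,0],0],
  [[-0.015,0,0],[0,0,0],0],
  [[-0.02,0,0],[0,0,0],0],
  [[-0.023,0,0],[0,0,0],0],
  [[-0.025,0,0],[0,0,0],0],
  [[-0.025,0,0],[0,0,0],0],
])

```text
time_s: 21.2
position: [0.506, -0.096, -0.0026]
tool_rot: [-0.004, 0.027, 1.0, 0.0]
ft_force: [-8.8, -1.4, 6.0]
grip_width: -0.001
```

Emit:
drive_tool([
  [[-0.002,0,0],[0,0,0],0],
  [[-0.004,0,0],[0,0,0],0],
  [[-0.004,0,0],[0,0,0],0],
])

```text
time_s: 21.5
position: [0.5056, -0.0957, -0.0031]
tool_rot: [-0.008, 0.027, 1.0, 0.001]
ft_force: [-16.0, -2.1, 13.3]
grip_width: 0.001
```

Hard stop felt (16 N). Draw back.

Emit:
drive_tool([
  [[0.005,0,0],[0,0,0],0],
  [[0.01,0,0],[0,0,0],0],
  [[0.015,0,0],[0,0,0],0],
  [[0.03,0,0],[0,0,0],0],
  [[0.06,0,0],[0,0,0],0],
  [[0.08,0,-0.02],[0,0,0],0],
  [[0.1,0,-0.06],[0,0,0],0],
  [[0.1,0,-0.1],[0,0,0],0],
  [[0.1,0,-0.12],[0,0,0],0],
  [[0.1,0,-0.12],[0,0,0],0],
])

```text
time_s: 22.5
position: [0.4192, -0.0926, 0.1229]
tool_rot: [0.007, 0.027, 1.0, -0.002]
ft_force: [0.6, 0.1, 0.2]
grip_width: 0.002
```

```bash
python3 look.py 15
python3 - <<'E'
from h import *
im,d=get_image("top");cv2.imwrite("pics/t15.png",im[:,:,::-1])
E
```

```text
22.5 [ 0.41916028 -0.09261238  0.12289788] [0.63228975 0.11553522 0.23249349]
lowest finger rel TCP mm [40.06754467 40.91701949 40.92302219 41.01626819 41.09775045 41.14991837
 42.27937066 42.37289307] abs tip [0.16296542 0.1638149  0.1638209 ]
```

View pics/s15.png

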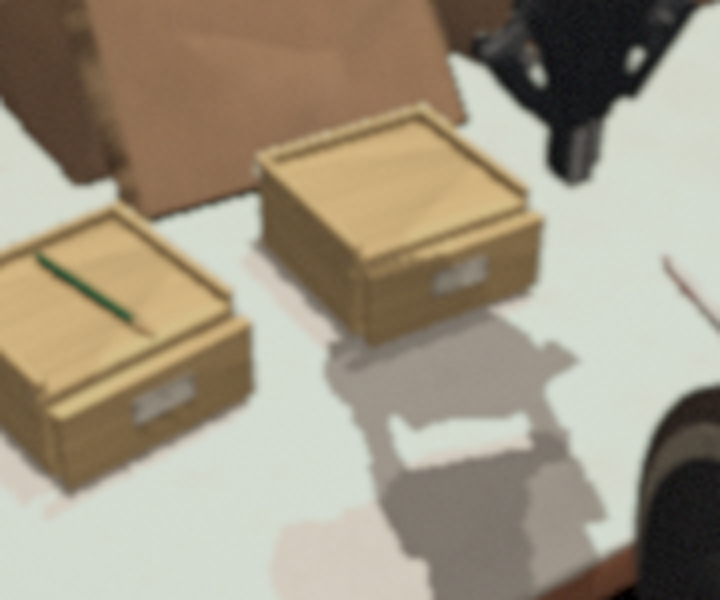

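View pics/t15.png

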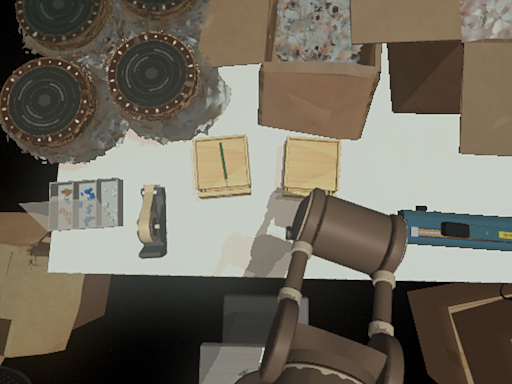

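View pics/w15.png

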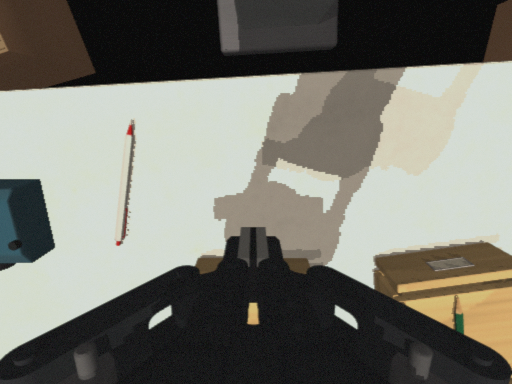

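Emit:
drive_tool([
  [[0,0,0],[0,0,0],0],
  [[0,0,0],[0,0,0],0],
  [[0,0,0],[0,0,0],0],
])

```text
time_s: 22.95
position: [0.4126, -0.0908, 0.117]
tool_rot: [-0.001, 0.027, 1.0, 0.0]
ft_force: [-0.2, -0.6, -0.8]
grip_width: -0.001
```

Run:
```python
from h import *
im,d=get_image("scene");a=cv2.imread("pics/scene0.png")[:,:,::-1]
b=(slice(160,225),slice(230,320)); df=np.abs(im.astype(int)-a)[b].max(-1); print(df.mean(),(df>60).sum())
print(get_state()['ft_force'],close_job())
```

```text
15.654529914529915 803
the job is handed in; nothing more can be done
[-0.27700558 -0.26957012  0.56814733] None
```

I pressed the drawer under the pieces to its stop (16 N), and it sprang ajar. I drew it to its outer stop with a fingertip (13 N felt there) and swept the two pieces over the front edge one at a time. I then pushed it shut to the stop (16 N) and drew back. The job was handed in at about 23 s.

**Checks that passed:**
- Before closing, the scene and wrist pictures showed both pieces lying on the drawer floor.
- After closing, the drawer front is back where it was when latched, the tray is empty, and the other drawer is shut.
- The pencil, pen and tape dispenser look unmoved by eye; I did not measure their positions again.
- The gripper is clear of everything, with under 1 N on the wrist.

**Checks that disagreed:**
- Both cameras put the shut fingertips about 37–40 mm above the reported TCP, although the text says they end at it. My first approach passed over the drawer front because of this, and I corrected the heights from the images before pressing.
- The wrist view put the tray edge about 3.5 mm deeper than the top and scene views did; it made no difference to the work.
- A pixel comparison of the last scene picture with the first was inconclusive: 803 pixels changed in the tray region, where the robot's shadow falls and the pieces are gone. The "drawer held" reading therefore rests on comparing the pictures by eye.

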